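# Stow the tape roll in the bench drawer

### The arm

A 6-joint arm with a two-finger parallel gripper is mounted at the origin on a cart in front of the work surface, level with it; the furniture and walls round the work are solid. World frame = base frame: x ahead of the robot, y to its left, z up, the work surface at z = 0. Lengths are in m, angles in rad, forces in N, time in s.
With the tool pointing down it reaches from about 0.25 to 0.85 m from the base axis. Payload 12.5 kg.
Tool frame: the origin (TCP) lies midway between the tips of the shut fingers; the grasp point (between the pads) lies 19 mm behind it; z points along the fingers, y is the line along which they close (so a half turn about z gives the same grasp; the last joint's range is limited). The gripper opens to 93 mm and grips with 3 to 60 N. Pads are 15 mm wide; open, the fingers measure 128 mm over their backs; the gripper's body (75 mm by 188 mm) begins 65 mm behind the grasp point.
Start: joints at [-1.368, 0.351, 1.652, -0, 1.139, -0.085], TCP at [0.156, -0.527, 0.186] pointing down, gripper open.
Joint ranges: [-2.75, 2.75], [-0.79, 2.1], [0.01, 2.65], [-1.57, 4.71], [0.07, 3.14], [-2.87, 2.87]. Speed limits (rad/s): [2.22, 2.22, 2.79, 3.14, 3.14, 3.14].

### API

Orientations are given as a unit quaternion [w, x, y, z].
In Python, from bench import arm gives the robot as it stands.
- The arm moves only by the shell command python3 -m jog 'ROWS' [FORCE]. ROWS is JSON, a list of rows, each a list of 5 numbers: the closure, from -1 (fully open) to 1 (shut), then the shift along the tool's x, y, z in mm, then the turn about the tool's z in rad. In form: [[fingers, x, y, z, roll], ...]. A call has 1 to 10 rows; each row is the pose to reach, as a shift and turn from the pose commanded when the call began, along the tool's axes at that moment; what a row does not reach only later rows make up. A row lasts 1/8 s, in which the tool goes at most 62.5 mm and 10.7 degrees, less where a joint would pass 70% of its speed; a pose out of reach is approached as far as the arm can. A call with a gripper value outside its range is refused whole. The fingers move at their own pace and stop on an object; FORCE is the grip in N (left out, the last holds). Time passes only in rows, so rows that repeat a pose let the fingers close. It gives the time, the measured TCP pose, the force, the opening and the grip force at its end, in the units of the state.
- arm.get_state(): the state, without advancing time (a new reading comes with each control period).
- arm.read_camera(name): name is "scene" or "top" or "wrist"; returns (picture, depth): 480x640x3 uint8, red, green, blue; 480x640 float32, m along the optical axis (not along the pixel's ray), 0 where there is no reading.
- arm.camera_params(name): a dict with "vfov" (degrees; the focal length in pixels is half the picture's height over the tangent of half this angle, whatever the lens; pixels are square), "cx", "cy" (the principal point, pixels), "pose" (4x4, takes a point from camera to world coordinates). Camera axes: x right, y up, looking along -z (the intrinsics and any distortion apply to the point x, -y, -z); pixel columns grow to the right and rows downward; lengths in m; the calibration is good to about 2 mm. A picture is of the moment at which its call begins: read the wrist's pose just before it. camera_params takes no time and is no camera call; for the wrist camera it gives the pose at the moment of the call.
- arm.hand_in(): hands the job in; it is judged then, once.
The state is a dict: "time_s": time; "q": joint angles; "joint_velocities": joint speeds; "effort": joint torques, N m; "eef_pos": TCP position; "ee_rot": TCP orientation; "ft_force": force on the tool from outside, world axes, zero at the start; "wrist_torque": the same for the moment, N m; "grip_width": opening from 0.0 (shut) to 1.0 (fully open); "grasp_force": force on a finger pad.
Only numpy, scipy, OpenCV 4.12 (cv2) and the standard library are available. Lean on these libraries where they do the work, as an engineer would, in place of code of your own. Each camera call takes 0.05 s, during which the arm holds its last target. There are 200 camera calls.

### The job

Pull the drawer of the small blue unit right out to its stop. Then lift the roll of black tape up and off its hook and set it down inside the drawer without dropping it, low enough that the drawer could close over it, and leave the drawer fully out with the roll resting in it. Leave the oil bottle, the solder spool and the bit case as they stand.

Things in the scene. Friction and masses are not known exactly. Their poses are not given: they have to be found in the camera images.
- drawer_unit: Small blue sheet-steel unit with one grey drawer, fixed to the bench, on the left or the right side of it; 130 mm deep (x; 140 mm with the shut drawer's front), 170 mm wide (y), 95 mm high. Origin: centre of its underside, on the bench. Its front (drawer side) faces its own -x, roughly towards the robot; it may be turned by up to 0.12 rad.
- drawer (a joint): How far the drawer is pulled out, m: 0 is shut, 0.09 is the stop. It slides along the unit's -x with about 2.5 N of friction, and stays where it is left. At the start it is 0 to 15 mm out.
- drawer_handle (a point): Middle of the drawer's handle, a level steel bar along the unit's y: 11 mm thick, 100 mm long, its axis 35 mm in front of the drawer front and 64 mm above the bench, 31 mm below the top of the unit (so it can be gripped from above, fingers closing along the unit's x). Two 8 mm stays at 42 mm either side of the middle join it to the front. Axes as the unit's.
- drawer_floor (a point): Centre of the drawer's inner floor (moves with the drawer), 14 mm above the bench; axes as the unit's. Inside: 112 mm (x) by 150 mm (y); walls 4 mm thick, 70 mm above the floor (front 14 mm thick, 77 mm high). With the drawer at its stop the floor from 56 mm in front of this point to 30 mm behind it is open above; the rest is under the unit's top.
- hook_stand: Dark steel stand fixed to the bench, on the other side of it from the unit: round foot of 100 mm diameter, upright post of 14 mm (a 20 mm collar at the arm), 172 mm high. A level steel arm 6 mm thick points from the post along the stand's own -x, its axis 160 mm above the bench, and turns up at its end. Origin: centre of the foot's underside; turned by up to 0.2 rad.
- hook_tip (a point): Centre of the upturned end of the arm: 99 mm out from the post's axis and 9 mm above the arm's axis (the metal ends 12 mm above the axis). Axes as the stand's.
- tape: Roll of black tape, 62 mm across, 18 mm wide, about 60 g, with a round bore of about 32 mm. Its z is the roll's axis. Origin: centre of the face next to the post. It hangs on the arm by the bore, axis along the arm, 33 to 43 mm from the post's axis to that near face; it must rise to bring its bore over the upturned end.
- tape_center (a point): Centre of the tape roll, in the middle of its 18 mm width, on its axis; 9 mm along its z from the origin.
- oil_bottle: Small cream oil bottle with a red spout, 34 mm across, 107 mm high, loose; origin at the centre of its underside. Leave it alone.
- solder_spool: Spool of solder with blue flanges, 59 mm across, 49 mm high, loose, standing on its flange; origin at the centre of its underside. Leave it alone.
- bit_case: Black plastic case, 119 x 150 x 41 mm, loose, in the middle of the bench; origin at the centre of its underside. Leave it alone.
There are look-alikes about, which are no part of the job. Of the things like the tape, leave any that is white; of the rest the larger one is meant.

How it is judged:
On the way, in this order (a step that is already met when the one before it is completed fails the run):
1. the drawer is pulled out to its stop (within 5 mm) (value of joint drawer above 0.085 m), for 0.2 s.
2. the tape roll is off its hook: clear of the stand, its centre over 100 mm from the hook's tip (distance between tape_center and hook_tip above 0.1 m and contact force between tape and hook_stand below 0.01 N), for 0.1 s.
3. the roll, still in the fingers, is down inside the drawer: its centre less than 50 mm above the drawer floor (31 mm when it stands on it) (x of tape_center in the frame of drawer_floor between -0.058 and 0.058 m and y of tape_center in the frame of drawer_floor between -0.077 and 0.077 m and z of tape_center in the frame of drawer_floor between 0 and 0.05 m and contact force between tape and the fingers above 0.2 N), for 0.05 s.
At the end, for the whole second after the job is handed in: The drawer is out to within 7 mm of its stop; the tape roll rests still inside the drawer's walls, on edge or flat, its centre no more than 38 mm above the drawer floor, and is released (x of tape_center in the frame of drawer_floor between -0.058 and 0.058 m and y of tape_center in the frame of drawer_floor between -0.077 and 0.077 m and z of tape_center in the frame of drawer_floor between 0 and 0.038 m and value of joint drawer above 0.083 m and linear speed of tape below 0.02 m/s and angular speed of tape below 0.3 rad/s and velocity of joint drawer below 0.01 m/s); the robot touches nothing.
It fails at once if the tape roll falls flat onto the bench (height (world z) of tape_center below 0.016 m).
It fails at once if the oil bottle is shifted by more than 25 mm or tipped over (distance of oil_bottle from where it was at the start of the episode above 0.025 m or angle between oil_bottle's own z axis and vertical above 0.35 rad).
It fails at once if the solder spool is shifted by more than 25 mm or tipped over (distance of solder_spool from where it was at the start of the episode above 0.025 m or angle between solder_spool's own z axis and vertical above 0.35 rad).
It fails at once if the bit case is shifted by more than 25 mm or tipped over (distance of bit_case from where it was at the start of the episode above 0.025 m or angle between bit_case's own z axis and vertical above 0.35 rad).
It also fails if it takes over 64 s, if anything falls off the work surface, if the arm or the gripper's body presses on something with over 40 N, if the wrist force passes 120 N, or if a joint passes its speed limit or range.

## Working session

There is one attempt and no reset: what is moved stays moved. The work goes in short steps, Python scripts to look and compute and a shell command to move; the robot and the scene stay as the last step left them, time stands still between calls to the robot, and variables do not carry over. Pictures are saved under pics/ and viewed, at most 10 in all, crops included, and the job is handed in when it is done.

```bash
mkdir -p pics; ls; cat > h.py <<'E'
import numpy as np,cv2
from bench import arm
def K(n):
    p=arm.camera_params(n);f=240/np.tan(np.radians(p['vfov'])/2);return p,f
def cloud(n):
    p,f=K(n);im,d=arm.read_camera(n)
    v,u=np.mgrid[:480,:640]
    P=np.stack([(u-p['cx'])/f*d,-(v-p['cy'])/f*d,-d],-1)
    T=np.array(p['pose']);W=P@T[:3,:3].T+T[:3,3];W[d==0]=np.nan
    return im,d,W
E
python3 - <<'E'
from h import *
for n in('scene','top'):
    im,d,W=cloud(n);cv2.imwrite(f'pics/{n}0.png',im[...,::-1]);np.savez(f'{n}0.npz',im=im,d=d,W=W)
    print(arm.camera_params(n),(d==0).mean())
print(arm.get_state())
E
```

```text
pics
{'vfov': 55.122813210965994, 'cx': 309.26319589630083, 'cy': 242.27055345193133, 'pose': array([[-0.79541571,  0.41724216, -0.43957119,  0.01256967],
       [-0.60598344, -0.55936995,  0.5655876 ,  0.59664439],
       [-0.00989592,  0.71625012,  0.69777348,  0.867044  ],
       [ 0.        ,  0.        ,  0.        ,  1.        ]])} 0.004069010416666667
{'vfov': 54.13415137059337, 'cx': 318.87733963543, 'cy': 240.9918302337281, 'pose': array([[-0.00408104,  0.9964525 , -0.08405806,  0.40524116],
       [-0.99986371, -0.00272137,  0.01628368, -0.00601483],
       [ 0.01599716,  0.08411306,  0.9963278 ,  1.0536005 ],
       [ 0.        ,  0.        ,  0.        ,  1.        ]])} 0.003958333333333334
{'time_s': 0.1, 'q': array([-1.36760538e+00,  3.51191955e-01,  1.65236622e+00, -2.32245978e-06,
        1.13910527e+00, -8.45552920e-02]), 'joint_velocities': array([-0.00063672, -0.00145158, -0.0015804 , -0.00100425,  0.00143815,
       -0.00179847]), 'effort': array([ 4.14155293e-04, -4.98026776e+01, -2.85703772e+01,  7.00041885e-02,
        2.39244488e-02, -2.25784379e-05]), 'eef_pos': array([ 0.15606188, -0.52702808,  0.1856477 ]), 'ee_rot': array([-5.34393177e-04,  9.89667892e-01,  1.43377743e-01, -3.27925687e-05]), 'ft_force': array([ 0.80771148, -0.21266258,  0.18776934]), 'wrist_torque': array([ 0.02515976,  0.01546037, -0.04692382]), 'grasp_force': 0.0, 'grip_width': 1.00107561485333}
```

View pics/scene0.png

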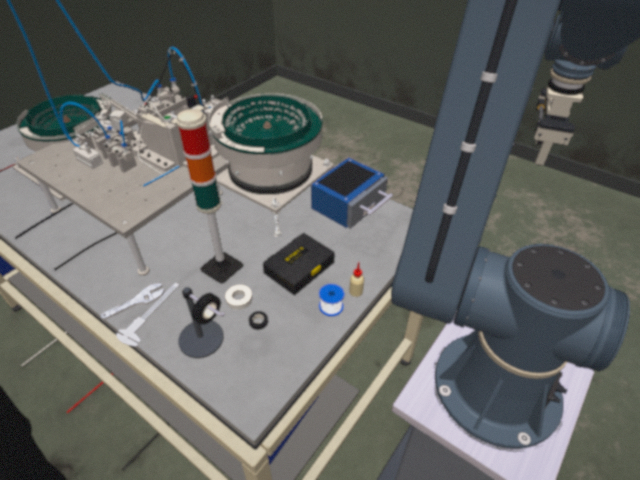

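View pics/top0.png

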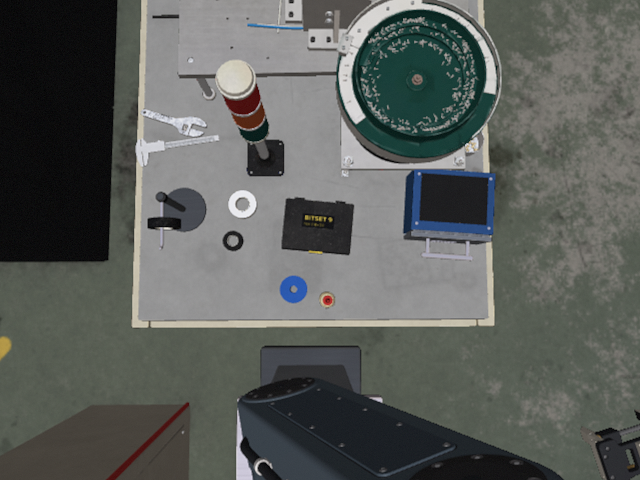

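The top view shows these roll-like things: the black roll on the hook at (163,224), a small black ring on the bench at (233,240) and a white ring at (242,204). The unit is on the right, with its handle at about (448,252). I choose the roll on the hook because it is black and the larger of the two. I'll measure it and check it in a close crop.

```bash
python3 - <<'E'
from h import *
Z=np.load('top0.npz');im,W=Z['im'],Z['W']
S=np.load('scene0.npz');a=cv2.resize(im[170:270,120:260],None,fx=4,fy=4,interpolation=2)
b=cv2.resize(S['im'][270:370,150:290],None,fx=4,fy=4,interpolation=2)
cv2.imwrite('pics/crop.png',np.hstack([a[:,:400],b[:,:400]])[...,::-1])
hsv=cv2.cvtColor(im,cv2.COLOR_RGB2HSV)
def rg(name,u0,u1,v0,v1,z0,z1,A=W):
    m=np.zeros(A.shape[:2],bool);m[v0:v1,u0:u1]=1
    m&=(A[...,2]>z0)&(A[...,2]<z1);P=A[m]
    r=cv2.minAreaRect((P[:,:2]*1000).astype(np.float32))
    print(name,len(P),P.mean(0).round(4),np.median(P[:,2]).round(4),'rect mm',np.round(r[0],1),np.round(r[1],1),round(r[2],2));return P
rg('unit top',395,505,160,245,.085,.105)
rg('handle',415,480,236,265,.045,.08)
rg('front',395,505,225,245,.07,.0935)
rg('foot',140,215,180,245,.003,.03)
rg('arm+post',140,215,180,255,.15,.185)
rg('tape',140,190,210,235,.12,.2)
rg('arm',150,175,231,255,.14,.19)
rg('post',140,215,180,212,.165,.185)
A=S['W']
rg('s unit top',300,400,150,230,.085,.105,A)
rg('s handle',340,400,185,220,.045,.08,A)
rg('s tape',180,225,285,330,.1,.2,A)
rg('s arm+post',175,235,280,325,.15,.185,A)
rg('s spool',310,350,280,320,.03,.06,A);rg('bottle',340,370,260,300,.05,.12,A);rg('case',260,340,230,295,.03,.05,A)
E
```

```text
unit top 5938 [ 0.5706 -0.2952  0.0949] 0.0948 rect mm [ 574.1 -280.7] [211.9 162.4] 86.15
handle 483 [ 0.4694 -0.2929  0.0659] 0.0668 rect mm [ 472.2 -294.3] [146.1  40.9] 85.86
front 815 [ 0.5021 -0.296   0.0881] 0.0897 rect mm [ 503.5 -296. ] [170.8  32.7] 89.34
foot 1233 [0.5687 0.274  0.009 ] 0.0088 rect mm [560.3 297. ] [143.3 160.3] 0.9
arm+post 551 [0.5245 0.2766 0.1669] 0.1676 rect mm [521.4 280.5] [101.5  59.3] 27.23
tape 434 [0.5163 0.2745 0.1641] 0.1682 rect mm [516.9 278.2] [58.4 42.7] 64.67
arm 58 [0.4829 0.2789 0.1625] 0.1618 rect mm [483.1 278.6] [ 6.3 34.9] 88.16
post 72 [0.567  0.2807 0.1685] 0.1686 rect mm [567.5 281.7] [18.6 16.2] 63.36
s unit top 2353 [ 0.5744 -0.2854  0.0951] 0.0948 rect mm [ 582.5 -290.2] [235.4 209.8] 16.62
s handle 590 [ 0.486  -0.2717  0.0638] 0.0651 rect mm [ 489.2 -290.5] [172.1  82.3] 86.01
s tape 897 [0.52   0.2853 0.1546] 0.1611 rect mm [517.6 285.1] [103.2  59.5] 23.21
s arm+post 574 [0.5189 0.286  0.1666] 0.1667 rect mm [517.7 284.9] [103.2  58.9] 23.21
s spool 453 [0.3851 0.0375 0.0462] 0.0475 rect mm [386.3  35.3] [57.6 58. ] 50.33
bottle 169 [ 0.3614 -0.0295  0.0667] 0.066 rect mm [365.9  -6.4] [89.6 28.9] 82.92
case 2264 [ 0.5092 -0.008   0.0398] 0.0397 rect mm [475.7 -12.3] [154.2 213.8] 84.33
```

View pics/crop.png

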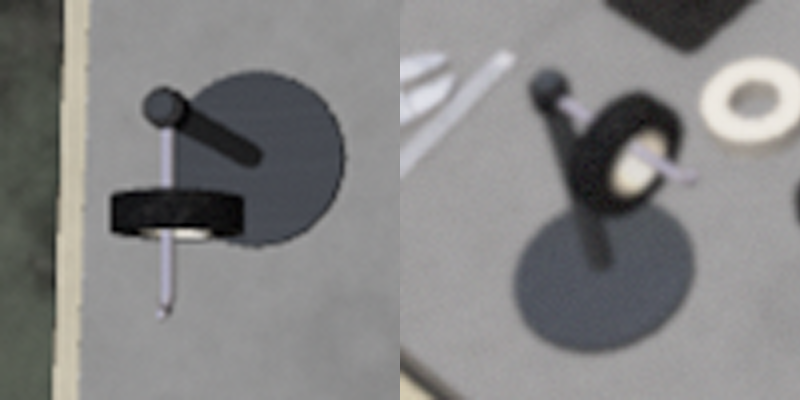

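The crop confirms the choice: a black roll with a pale core hanging on the steel arm, with the collar on its far side and the upturned tip at crop (163,312). Next I'll fit the poses more precisely.

```bash
python3 - <<'E'
from h import *
Z=np.load('top0.npz');im,W=Z['im'],Z['W'];p,f=K('top');T=np.array(p['pose'])
def cast(u,v,z):
    d=np.stack([(u-p['cx'])/f,-(v-p['cy'])/f,-np.ones_like(u)],-1)@T[:3,:3].T
    return T[:3,3]+d*((z-T[2,3])/d[...,2])[...,None]
hsv=cv2.cvtColor(im,cv2.COLOR_RGB2HSV)
# unit: blue top rim contour
m=((hsv[...,0]>100)&(hsv[...,0]<125)&(hsv[...,1]>120)).astype(np.uint8);m[:, :395]=0;m[:165]=0;m[250:]=0
c=max(cv2.findContours(m,0,2)[0],key=cv2.contourArea)[:,0].astype(float)
for z in(.095,):
    Q=cast(c[:,0],c[:,1],z); r=cv2.minAreaRect((Q[:,:2]*1000).astype(np.float32));print('unit',r, Q.min(0),Q.max(0))
def line(P,ax):
    vx,vy,x0,y0=cv2.fitLine(P[:,:2].astype(np.float32),cv2.DIST_HUBER,0,.001,.001).ravel();return (vx,vy),(x0,y0)
# handle bar: bright pixels
g=im.astype(int).sum(2);u,v=np.mgrid[0:1,0:1]
hm=np.zeros_like(g,bool);hm[251:266,415:482]=1
wz=W[...,2];hm&=(wz>.055)&(wz<.08)
vv,uu=np.nonzero(hm);Q=cast(uu*1.,vv*1.,.064)
print('handle n',len(Q),line(Q,0),Q.min(0),Q.max(0), 'depth pts',W[hm].mean(0))
# arm
am=np.zeros_like(hm);am[232:255,155:172]=1;am[194:212,156:170]=0;am&=(wz>.14)&(wz<.19)
vv,uu=np.nonzero(am);Q=cast(uu*1.,vv*1.,.162);l=line(Q,0);print('arm',len(Q),l,np.arctan2(*l[0][::-1]),Q.min(0),Q.max(0))
tm=np.zeros_like(hm);tm[208:236,140:190]=1;tm&=(g<150)&(wz>.165)
vv,uu=np.nonzero(tm);Q=W[tm];print('tape top',len(Q),Q.min(0),Q.max(0),np.median(Q,0),line(Q,0))
tc=W[tm&(wz>.172)];print('crest',tc.mean(0),tc.min(0),tc.max(0))
pm=np.zeros_like(hm);pm[185:210,150:175]=1;pm&=(wz>.166);print('post',W[pm].mean(0),W[pm].min(0),W[pm].max(0))
s=arm.get_state();print(s['eef_pos'])
# obstacles tall
for n in((225,60,290,180),):
    B=W[60:178,215:290].reshape(-1,3);B=B[B[:,2]>.03];print('tower',np.nanmin(B,0),np.nanmax(B,0))
E
```

```text
unit ((567.7511596679688, -292.28369140625), (187.604736328125, 132.05519104003906), 88.49385070800781) [ 0.49962353 -0.3876335   0.095     ] [ 0.63389657 -0.19695025  0.095     ]
handle n 285 ((np.float32(0.056751218), np.float32(0.99838835)), (np.float32(0.45801356), np.float32(-0.28718284))) [ 0.44955729 -0.3467454   0.064     ] [ 0.46683828 -0.23827296  0.064     ] depth pts [ 0.45751907 -0.29328182  0.06723792]
arm 55 ((np.float32(0.9993487), np.float32(-0.036086358)), (np.float32(0.48196745), np.float32(0.2790771))) -0.036094192 [0.46607665 0.27649216 0.162     ] [0.4984155  0.28397776 0.162     ]
tape top 234 [0.50876951 0.25394544 0.16506419] [0.52603734 0.30295052 0.18041879] [0.51620448 0.27535434 0.17284037] ((np.float32(0.05272656), np.float32(-0.998609)), (np.float32(0.5160668), np.float32(0.27937922)))
crest [0.5171679  0.27817892 0.17483598] [0.50981034 0.26125653 0.1720029 ] [0.52570278 0.2968752  0.18041879]
post [0.56648907 0.2809285  0.1694102 ] [0.55869431 0.27320294 0.16622053] [0.57448224 0.29046684 0.17292673]
[ 0.15606188 -0.52702808  0.1856477 ]
tower [0.65745888 0.0363385  0.03003418] [0.83636736 0.18162091 0.4373752 ]
```

```bash
python3 -m jog '[[0.5,90,-35,0,-0.18],[0.5,180,-70,0,-0.36],[0.5,270,-105,0,-0.54],[0.5,357,-142,0,-0.72],[0.5,357,-142,0,-0.9],[0.5,357,-142,0,-1.08],[0.5,357,-142,0,-1.233],[0.5,357,-142,0,-1.233],[0.5,357,-142,0,-1.233],[0.5,357,-142,0,-1.233]]' 20
cat > wr.py <<'E'
from h import *
import sys
s=arm.get_state();im,d,W=cloud('wrist');cv2.imwrite('pics/'+sys.argv[1]+'.png',im[...,::-1]);np.savez(sys.argv[1]+'.npz',im=im,d=d,W=W)
from scipy.spatial.transform import Rotation as R
w,x,y,z=s['ee_rot'];M=R.from_quat([x,y,z,w]).as_matrix();print(s['time_s'],s['eef_pos'],'tool x',M[:,0].round(3),'y',M[:,1].round(3),'z',M[:,2].round(3))
E
python3 wr.py w1; python3 - <<'E'
from h import *
Z=np.load('w1.npz');W=Z['W'];z=W[...,2]
m=(z>.055)&(z<.075)&(abs(W[...,1]+.29)<.07)&(W[...,0]<.485)&(W[...,0]>.42);P=W[m];print(len(P),P.mean(0),P.min(0),P.max(0),cv2.fitLine(P[:,:2].astype(np.float32),5,0,.001,.001).ravel())
E
```

```text
time_s: 1.35
eef_pos: [0.4575, -0.2905, 0.1861]
ee_rot: [-0.0, 0.726, 0.688, -0.0]
ft_force: [0.7, -0.1, 0.8]
grip_width: 0.248
grasp_force: 0.0
1.35 [ 0.45753617 -0.29049862  0.18612654] tool x [0.053 0.999 0.   ] y [ 0.999 -0.053 -0.   ] z [-0.  0. -1.]
2578 [ 0.46108493 -0.29038971  0.0679158 ] [ 0.44826018 -0.34747256  0.06200628] [ 0.48489905 -0.23707264  0.07138242] [ 0.04406892  0.9990285   0.45684618 -0.2993801 ]
```

View pics/w1.png

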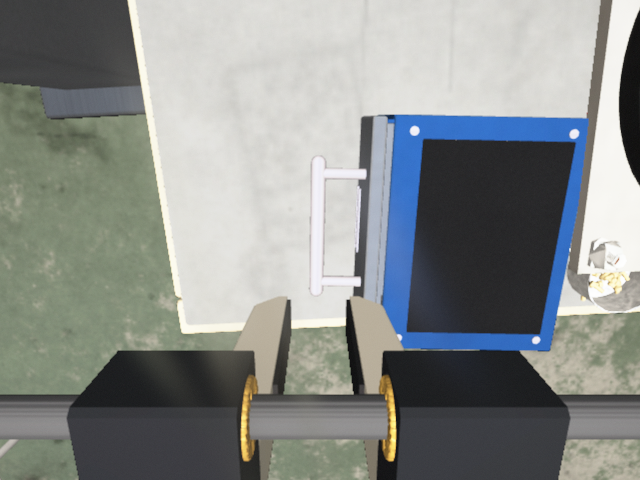

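The wrist view shows the handle bar at column 317, rows 160–292, lined up between the fingers (gap centre about column 319). I'll descend and grip.

```bash
python3 -m jog '[[0.5,0,0,50,0],[0.5,0,0,95,0],[0.5,0,0,125,0],[0.5,0,0,141,0],[0.5,0,0,141,0],[1,0,0,141,0],[1,0,0,141,0],[1,0,0,141,0],[1,0,0,141,0]]' 25
```

```text
time_s: 2.52
eef_pos: [0.4582, -0.2899, 0.0454]
ee_rot: [0.0, 0.725, 0.689, 0.0]
ft_force: [0.8, 0.1, -0.2]
grip_width: 0.005
grasp_force: 0.0
```

```bash
python3 wr.py w2
```

```text
2.525 [ 0.458245   -0.28990854  0.04540356] tool x [ 0.05   0.999 -0.   ] y [ 0.999 -0.05   0.   ] z [ 0. -0. -1.]
```

View pics/w2.png

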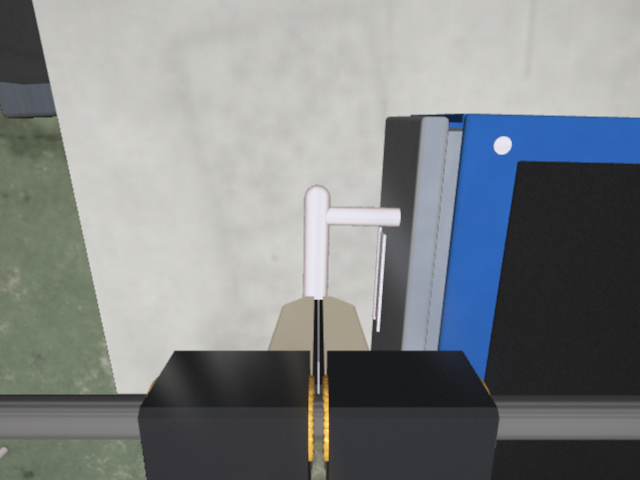

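```bash
python3 - <<'E'
from h import *
Z=np.load('w2.npz');W=Z['W'];d=Z['d']
for v,u in((200,317),(230,317),(260,317),(285,317),(293,317),(300,300),(300,335),(320,300),(340,300),(340,335),(216,370),(216,395),(380,220),(100,200),(430,600)): print((v,u),W[v,u].round(4),d[v,u])
p=arm.camera_params('wrist');print(np.round(p['pose'],3),p['vfov'],p['cx'],p['cy'])
E
```

```text
(200, 317) [ 0.4603 -0.2427  0.0696] 0.17631024
(230, 317) [ 0.4596 -0.2555  0.0691] 0.180532
(260, 317) [ 0.4589 -0.2692  0.068 ] 0.18553777
(285, 317) [ 0.4583 -0.2803  0.0692] 0.18759108
(293, 317) [ 0.4582 -0.2839  0.0694] 0.1884292
(300, 300) [ 0.4515 -0.2806  0.0837] 0.17396152
(300, 335) [ 0.4657 -0.2823  0.0814] 0.17638013
(320, 300) [ 0.4521 -0.2811  0.1008] 0.1577175
(340, 300) [ 0.4527 -0.2813  0.1152] 0.1440032
(340, 335) [ 0.4644 -0.2821  0.1147] 0.1445232
(216, 370) [ 0.482  -0.2507  0.0688] 0.17911376
(216, 395) [ 0.4925 -0.2514  0.0678] 0.18007469
(380, 220) [ 0.4428 -0.2536  0.1782] 0.07576764
(100, 200) [ 0.3991 -0.1982 -0.0012] 0.23205037
(430, 600) [ 0.51   -0.2662  0.1799] 0.076870404
[[ 0.999  0.048  0.014  0.462]
 [-0.05   0.956  0.289 -0.21 ]
 [ 0.    -0.29   0.957  0.244]
 [ 0.     0.     0.     1.   ]] 58.36548413772055 318.0368312879483 246.99882715319245
```

```bash
python3 - <<'E'
from h import *
for n,us,t in(('w2',(300,306,334),.0454),('w1',(275,285,355),.1861)):
    Z=np.load(n+'.npz');W=Z['W'];im=Z['im']
    for u in us:
        print(n,u,[(v,list(W[v,u].round(3)),list(im[v,u])) for v in (288,292,295,298,301,305)])
print(arm.get_state()['q'])
E
```

```text
w2 300 [(288, [np.float64(0.446), np.float64(-0.309), np.float64(0.0)], [np.uint8(204), np.uint8(203), np.uint8(200)]), (292, [np.float64(0.446), np.float64(-0.312), np.float64(-0.001)], [np.uint8(205), np.uint8(204), np.uint8(200)]), (295, [np.float64(0.446), np.float64(-0.314), np.float64(-0.0)], [np.uint8(204), np.uint8(204), np.uint8(199)]), (298, [np.float64(0.451), np.float64(-0.281), np.float64(0.081)], [np.uint8(182), np.uint8(177), np.uint8(166)]), (301, [np.float64(0.451), np.float64(-0.281), np.float64(0.084)], [np.uint8(167), np.uint8(158), np.uint8(141)]), (305, [np.float64(0.452), np.float64(-0.281), np.float64(0.088)], [np.uint8(166), np.uint8(157), np.uint8(139)])]
w2 306 [(288, [np.float64(0.453), np.float64(-0.282), np.float64(0.068)], [np.uint8(222), np.uint8(214), np.uint8(217)]), (292, [np.float64(0.453), np.float64(-0.284), np.float64(0.068)], [np.uint8(220), np.uint8(212), np.uint8(216)]), (295, [np.float64(0.453), np.float64(-0.286), np.float64(0.067)], [np.uint8(215), np.uint8(207), np.uint8(208)]), (298, [np.float64(0.454), np.float64(-0.281), np.float64(0.0
[... 2434 characters left out ...]
t8(67), np.uint8(66), np.uint8(67)]), (292, [np.float64(0.487), np.float64(-0.363), np.float64(0.025)], [np.uint8(68), np.uint8(67), np.uint8(68)]), (295, [np.float64(0.487), np.float64(-0.365), np.float64(0.028)], [np.uint8(81), np.uint8(79), np.uint8(78)]), (298, [np.float64(0.473), np.float64(-0.283), np.float64(0.221)], [np.uint8(186), np.uint8(176), np.uint8(157)]), (301, [np.float64(0.473), np.float64(-0.283), np.float64(0.224)], [np.uint8(185), np.uint8(175), np.uint8(156)]), (305, [np.float64(0.473), np.float64(-0.283), np.float64(0.228)], [np.uint8(185), np.uint8(176), np.uint8(157)])]
[-6.49941226e-01  5.24640011e-01  1.78555900e+00 -7.51169540e-07
  8.31123847e-01 -5.99974698e-01]
```

The bar at (317,293) passes under the shut fingers. The depth image puts the fingertips at z ≈ 0.080, while the reported TCP is at 0.045. The real tips are therefore about 35 mm shorter than the reported frame, with no sideways offset. I'll allow for this by opening and going 35 mm lower.

```bash
python3 -m jog '[[0.5,0,0,0,0],[0.5,0,0,0,0],[0.5,0,0,0,0],[0.5,0,0,12,0],[0.5,0,0,24,0],[0.5,0,0,34,0],[0.5,0,0,34,0],[1,0,0,34,0],[1,0,0,34,0],[1,0,0,34,0]]' 25
```

```text
time_s: 3.82
eef_pos: [0.4581, -0.29, 0.0114]
ee_rot: [0.0, 0.725, 0.689, -0.0]
ft_force: [-0.7, -0.6, -0.8]
grip_width: 0.105
grasp_force: 25.0
```

```bash
python3 -m jog '[[1,0,-5,0,0],[1,0,-15,0,0],[1,0,-25,0,0],[1,0,-35,0,0],[1,0,-45,0,0],[1,0,-55,0,0],[1,0,-65,0,0],[1,0,-70,0,0],[1,0,-70,0,0]]'
```

```text
time_s: 4.95
eef_pos: [0.3865, -0.2848, 0.0112]
ee_rot: [-0.002, 0.725, 0.689, 0.0]
ft_force: [-2.0, 9.5, 9.8]
grip_width: 0.107
grasp_force: 25.0
```

```bash
python3 -m jog '[[1,0,-3,0,0],[1,0,-6,0,0],[1,0,-9,0,0],[1,0,-12,0,0],[1,0,-12,0,0]]'
```

```text
time_s: 5.58
eef_pos: [0.3749, -0.284, 0.0113]
ee_rot: [-0.002, 0.725, 0.689, 0.0]
ft_force: [1.5, 12.5, 9.7]
grip_width: 0.104
grasp_force: 25.0
```

```bash
python3 -m jog '[[1,0,-2,0,0],[1,0,-4,0,0],[1,0,-6,0,0],[1,0,-6,0,0]]'
```

```text
time_s: 6.08
eef_pos: [0.3708, -0.2838, 0.0113]
ee_rot: [-0.0, 0.725, 0.689, 0.001]
ft_force: [14.8, 15.0, 2.0]
grip_width: 0.11
grasp_force: 24.9
```

```bash
python3 -m jog '[[1,0,-2,0,0],[1,0,-4,0,0],[1,0,-4,0,0]]'
```

```text
time_s: 6.45
eef_pos: [0.3708, -0.2843, 0.0115]
ee_rot: [0.003, 0.725, 0.688, 0.003]
ft_force: [44.5, 23.8, -15.4]
grip_width: 0.115
grasp_force: 24.7
```

The drawer is at its stop: the force rose to 44 N with no further travel. I'll ease off, release and lift.

```bash
python3 -m jog '[[1,0,5,0,0],[1,0,5,0,0],[0.5,0,5,0,0],[0.5,0,5,0,0],[0.5,0,5,0,0],[0.5,0,5,-20,0],[0.5,0,5,-70,0],[0.5,0,5,-130,0],[0.5,0,5,-190,0],[0.5,0,5,-190,0]]'; python3 wr.py w3; python3 - <<'E'
from h import *
im,d,W=cloud('top');np.savez('top1.npz',im=im,d=d,W=W)
z=W[...,2];m=np.zeros(z.shape,bool);m[220:330,390:510]=1
Q=W[m&(z>.08)&(z<.1)&(W[...,0]<.46)];print('front wall',len(Q),Q.min(0),Q.max(0),np.median(Q,0))
for s in('w3.npz',):
    V=np.load(s)['W'].reshape(-1,3)
    for lo,hi in((.01,.03),(.06,.075),(.085,.1)):
        P=V[(V[:,2]>lo)&(V[:,2]<hi)&(abs(V[:,1]+.29)<.1)&(V[:,0]<.62)&(V[:,0]>.3)];print(lo,len(P),np.percentile(P,[1,50,99],axis=0).round(3).tolist())
E
```

```text
time_s: 7.7
eef_pos: [0.3726, -0.287, 0.2051]
ee_rot: [0.004, 0.725, 0.689, 0.0]
ft_force: [1.3, -0.1, -0.2]
grip_width: 0.249
grasp_force: 0.0
7.7 [ 0.37263699 -0.2870475   0.20505962] tool x [ 0.05   0.999 -0.005] y [ 0.999 -0.05   0.006] z [ 0.006 -0.005 -1.   ]
front wall 455 [ 0.40317506 -0.3654494   0.0801252 ] [ 0.45960076 -0.20436537  0.0943544 ] [ 0.41564033 -0.26377486  0.0883902 ]
0.01 19547 [[0.409, -0.371, 0.012], [0.484, -0.291, 0.014], [0.536, -0.22, 0.029]]
0.06 3655 [[0.364, -0.371, 0.06], [0.379, -0.298, 0.068], [0.511, -0.212, 0.074]]
0.085 34235 [[0.407, -0.383, 0.089], [0.552, -0.294, 0.096], [0.615, -0.214, 0.098]]
```

View pics/w3.png

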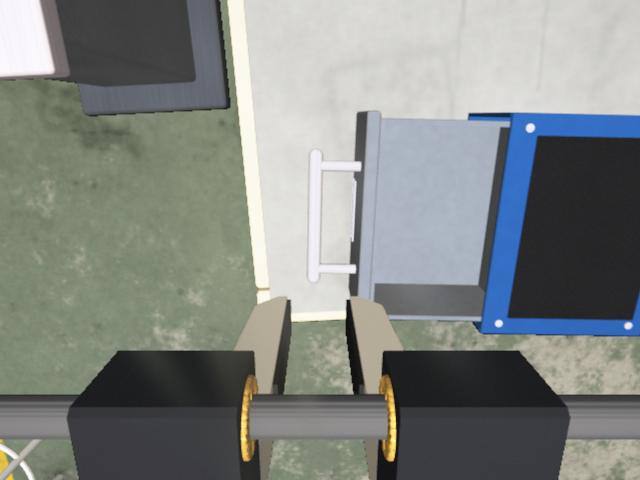

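The wrist view shows the drawer fully out: its front is at columns 357–380 and the open floor at columns 380–495. The handle is at x ≈ 0.371, so the drawer floor centre is at about (0.476, -0.293). Now I'll go to the roll.

```bash
python3 -m jog '[[-0.2,60,12,0,-0.17],[-0.6,120,24,0,-0.34],[-1,180,36,0,-0.51],[-1,240,48,0,-0.68],[-1,300,60,0,-0.85],[-1,360,72,0,-1.02],[-1,420,84,0,-1.19],[-1,480,96,0,-1.36],[-1,530,106,0,-1.53],[-1,573,116,0,-1.64]]'
```

```text
time_s: 9.05
eef_pos: [0.5151, 0.2825, 0.1987]
ee_rot: [-0.002, -0.012, 1.0, -0.001]
ft_force: [-0.3, -0.7, 1.3]
grip_width: 1.001
grasp_force: 0.0
```

```bash
python3 -m jog '[[-1,0,0,0,0],[-1,0,0,0,0]]'; python3 wr.py w4; python3 - <<'E'
from h import *
Z=np.load('w4.npz');W=Z['W'];im=Z['im'].astype(int);z=W[...,2];g=im.sum(2)
V=(abs(W[...,1]-.28)<.06)&(W[...,0]>.42)&(W[...,0]<.6)
A=V&(z>.15)&(z<.18)&(W[...,0]<.5)&(g>300);P=W[A];print('arm',len(P),P.min(0),P.max(0),cv2.fitLine(P[:,:2].astype(np.float32),5,0,.001,.001).ravel())
t=V&(z>.1)&(z<.185)&(g<200)&(W[...,0]<.535)&(W[...,0]>.495);P=W[t];print('tape',len(P),np.percentile(P,[1,50,99],axis=0))
c=W[t&(z>.168)];print(len(c),np.percentile(c,[2,50,98],axis=0),c.mean(0),cv2.fitLine(c[:,:2].astype(np.float32),5,0,.001,.001).ravel())
po=W[V&(z>.15)&(W[...,0]>.55)];print('post',po.mean(0),po.min(0),po.max(0))
E
```

```text
time_s: 9.3
eef_pos: [0.515, 0.2802, 0.1994]
ee_rot: [-0.001, -0.009, 1.0, -0.001]
ft_force: [0.1, -0.4, -0.4]
grip_width: 0.996
grasp_force: 0.0
9.3 [0.51502248 0.28020704 0.1994386 ] tool x [-1.    -0.018  0.003] y [-0.018  1.    -0.001] z [-0.003 -0.001 -1.   ]
arm 616 [0.46433402 0.27620289 0.15979846] [0.49998832 0.28291341 0.17357563] [0.9997715  0.02137841 0.48209468 0.27944097]
tape 4343 [[0.50724674 0.25035544 0.12267778]
 [0.51222802 0.27939146 0.17142092]
 [0.5251353  0.30834997 0.17838711]]
2687 [[0.50743664 0.25830568 0.16840866]
 [0.51529297 0.27968574 0.17533641]
 [0.52495472 0.30103064 0.17833085]] [0.51544799 0.27963094 0.17452153] [ 0.00127156 -0.99999917  0.5154342   0.27962413]
post [0.56199223 0.28153875 0.16704018] [0.55001267 0.27186226 0.15275841] [0.57563715 0.29135242 0.17338499]
```

View pics/w4.png

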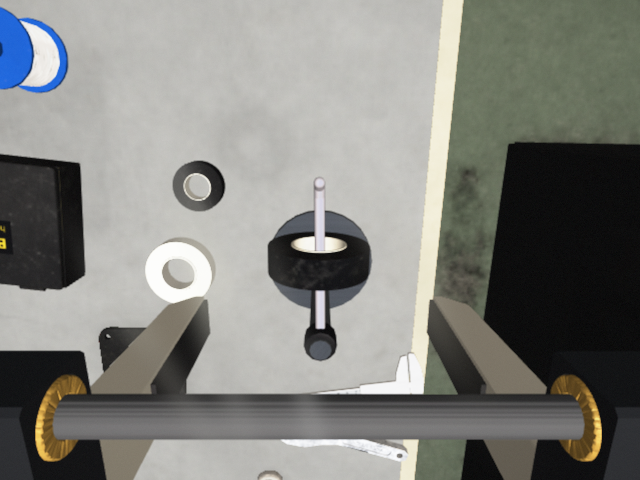

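The roll is at (320,262) and centred between the open fingers, and the arm and post run straight down column 320. I'll descend and grip across the diameter.

```bash
python3 -m jog '[[-1,-1,0,50,0],[-1,-1,0,85,0],[-1,-1,0,107,0],[-1,-1,0,107,0],[1,-1,0,107,0],[1,-1,0,107,0],[1,-1,0,107,0],[1,-1,0,107,0],[1,-1,0,107,0]]' 25
```

```text
time_s: 10.48
eef_pos: [0.5169, 0.281, 0.0945]
ee_rot: [0.0, -0.01, 1.0, 0.0]
ft_force: [-0.5, 0.2, 3.0]
grip_width: 0.656
grasp_force: 25.0
```

```bash
python3 -m jog '[[1,0,0,-6,0],[1,0,0,-12,0],[1,0,0,-17,0],[1,0,0,-17,0],[1,0,0,-17,0]]'; python3 wr.py w5
```

```text
time_s: 11.1
eef_pos: [0.5166, 0.2809, 0.111]
ee_rot: [-0.0, -0.01, 1.0, -0.0]
ft_force: [1.0, -0.0, -0.7]
grip_width: 0.653
grasp_force: 25.0
11.1 [0.51664821 0.28094059 0.11099072] tool x [-1.    -0.019  0.   ] y [-0.019  1.    -0.   ] z [-0. -0. -1.]
```

View pics/w5.png

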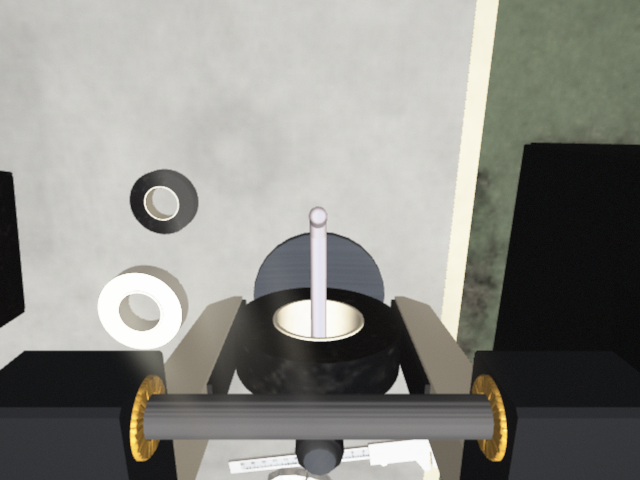

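The roll is held between the fingers at (318,340), and the arm passes freely through the raised bore. I'll slide it off along the arm.

```bash
python3 -m jog '[[1,15,0,0,0],[1,30,0,0,0],[1,45,0,0,0],[1,60,0,0,0],[1,75,0,0,0],[1,90,0,0,0],[1,105,0,0,0],[1,105,0,0,0]]'
```

```text
time_s: 12.15
eef_pos: [0.4109, 0.279, 0.1112]
ee_rot: [-0.0, -0.01, 1.0, -0.0]
ft_force: [0.1, 0.4, -0.3]
grip_width: 0.654
grasp_force: 25.0
```

```bash
python3 -m jog '[[1,0,0,-50,0],[1,0,0,-100,0],[1,0,-30,-110,0],[1,-5,-80,-110,0],[1,-10,-140,-110,0],[1,-14,-200,-110,0.02],[1,-18,-260,-110,0.03],[1,-22,-320,-110,0.04],[1,-26,-380,-110,0.05],[1,-30,-440,-110,0.06]]'
```

```text
time_s: 13.4
eef_pos: [0.4504, -0.1628, 0.2214]
ee_rot: [0.0, 0.021, 1.0, -0.0]
ft_force: [1.2, 1.3, -1.0]
grip_width: 0.657
grasp_force: 25.0
```

```bash
python3 -m jog '[[1,-6,-45,0,0],[1,-12,-90,0,0],[1,-16,-131,0,0],[1,-16,-131,0,0],[1,-16,-131,0,0]]'; python3 wr.py w6;python3 - <<'E'
from h import *
V=np.load('w6.npz')['W'].reshape(-1,3);im=np.load('w6.npz')['im'].reshape(-1,3)
P=V[(V[:,2]>.085)&(V[:,2]<.1)&(abs(V[:,1]+.29)<.1)&(V[:,0]<.45)&(V[:,0]>.38)];print(len(P),np.percentile(P,[1,50,99],axis=0))
P=V[(V[:,2]>.20)&(V[:,2]<.33)&(V[:,0]<.47)&(abs(V[:,1]+.29)<.028)&(im.sum(1)<200)];print('roll',len(P),np.percentile(P,[1,50,99],axis=0))
E
```

```text
time_s: 14.02
eef_pos: [0.4608, -0.2916, 0.221]
ee_rot: [-0.0, 0.021, 1.0, 0.0]
ft_force: [0.3, 0.4, 0.0]
grip_width: 0.654
grasp_force: 25.0
14.025 [ 0.4607993  -0.29156453  0.2209539 ] tool x [-0.999  0.041  0.   ] y [0.041 0.999 0.   ] z [-0.  0. -1.]
3127 [[ 0.4004903  -0.37040866  0.08514448]
 [ 0.41005378 -0.28973006  0.09061474]
 [ 0.42239535 -0.20770526  0.09250763]]
roll 12227 [[ 0.45000868 -0.31742962  0.24695066]
 [ 0.45319701 -0.29013434  0.29516825]
 [ 0.46832736 -0.26211679  0.30475967]]
```

View pics/w6.png

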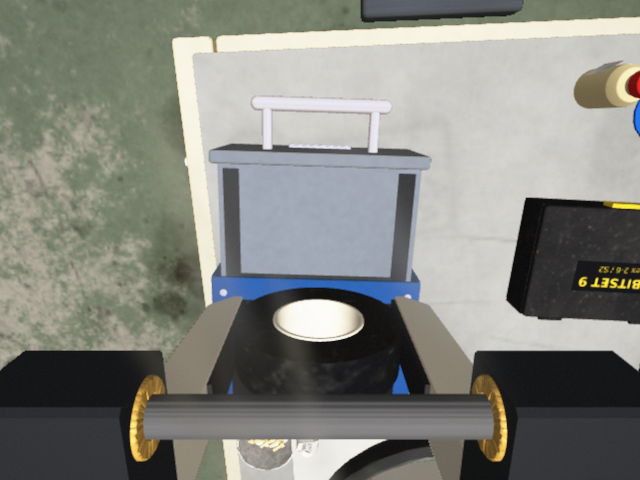

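The roll hangs over the drawer opening, and the drawer's inside (columns 225–410) is centred on the fingers. I'll lower it.

```bash
python3 -m jog '[[1,0,0,40,0],[1,0,0,85,0],[1,0,0,125,0],[1,0,0,160,0],[1,0,0,190,0],[1,0,0,210,0],[1,0,0,222,0],[1,0,0,224,0],[1,0,0,224,0]]'
```

```text
time_s: 15.2
eef_pos: [0.4613, -0.292, -0.0022]
ee_rot: [0.0, 0.02, 1.0, -0.0]
ft_force: [0.4, 0.4, 0.6]
grip_width: 0.655
grasp_force: 25.0
```

```bash
python3 -m jog '[[1,0,0,2,0],[1,0,0,4,0],[1,0,0,4,0]]'
```

```text
time_s: 15.58
eef_pos: [0.4608, -0.2919, -0.0069]
ee_rot: [-0.0, 0.02, 1.0, 0.0]
ft_force: [0.1, -0.1, -0.4]
grip_width: 0.656
grasp_force: 25.0
```

```bash
python3 -m jog '[[1,0,0,1,0],[1,0,0,2,0],[1,0,0,2,0]]'
```

```text
time_s: 15.95
eef_pos: [0.4615, -0.2921, -0.0077]
ee_rot: [0.001, 0.02, 1.0, -0.0]
ft_force: [-2.0, 4.7, 13.7]
grip_width: 0.657
grasp_force: 25.0
```

Contact with the floor (13.7 N). I'll ease up 1 mm, open partly and withdraw.

```bash
python3 -m jog '[[1,0,0,-1,0],[1,0,0,-1,0],[-0.5,0,0,-1,0],[-0.65,0,0,-1,0],[-0.65,0,0,-1,0],[-0.65,0,0,-1,0]]'
```

```text
time_s: 16.7
eef_pos: [0.4608, -0.2919, -0.008]
ee_rot: [-0.0, 0.02, 1.0, 0.0]
ft_force: [0.3, 0.1, -0.4]
grip_width: 0.825
grasp_force: 0.0
```

```bash
python3 -m jog '[[-0.65,0,0,-10,0],[-0.65,0,0,-25,0],[-0.65,0,0,-50,0],[-0.65,0,0,-90,0],[-0.65,0,0,-140,0],[-0.65,0,0,-200,0],[-0.65,-30,0,-250,0],[-0.65,-30,0,-250,0],[-0.65,-30,0,-250,0],[-0.65,-30,0,-250,0]]'; python3 wr.py w7; python3 - <<'E'
from h import *
for k in range(2):
    im,d,W=cloud('top');z=W[...,2]
    m=(abs(W[...,1]+.29)<.07)&(W[...,0]>.425)&(W[...,0]<.5)&(z>.02)&(z<.085)&(im.astype(int).sum(2)<150);P=W[m];print(len(P),np.percentile(P,[2,50,98],axis=0) if len(P) else '')
E
```

```text
time_s: 17.95
eef_pos: [0.4899, -0.2928, 0.241]
ee_rot: [-0.001, 0.021, 1.0, 0.001]
ft_force: [-0.1, 0.3, 0.2]
grip_width: 0.823
grasp_force: 0.0
17.95 [ 0.48986075 -0.29276109  0.24097608] tool x [-0.999  0.041  0.002] y [0.041 0.999 0.001] z [-0.002  0.001 -1.   ]
215 [[ 0.4515101  -0.31169517  0.04692664]
 [ 0.45986832 -0.27818262  0.06957857]
 [ 0.46749011 -0.25531395  0.07671889]]
211 [[ 0.45144131 -0.31225766  0.04778779]
 [ 0.45986048 -0.27947938  0.07002481]
 [ 0.46690287 -0.25535165  0.07656621]]
```

View pics/w7.png

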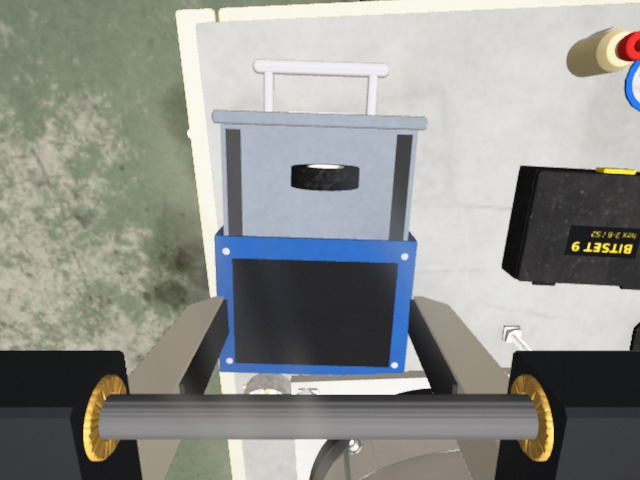

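The roll stands still on edge inside the open drawer at (325,176). Its top is at z ≈ 0.077 and the drawer is still fully out. Handing in.

```bash
python3 -c "
from bench import arm
print(arm.hand_in())"
```

```text
the job is handed in; nothing more can be done
None
```

I pulled the drawer out to its stop and set the black roll standing on edge inside it, released and still, without touching the bottle, spool or bit case; I handed the job in at about 18 s, and no verdict came back.

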